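Sort tested battery packs into charging cradle and reject nest

TASK

Sort the tested battery packs by their round tag. Slide the nose of the green-tagged one under the lip of the charging cradle's white head until it just presses the sprung contacts, never driving them in by more than 5.5 mm, and press its heel down until the orange latch snaps over its tail; lay the red-tagged one flat in the red reject nest. Leave the yellow-tagged pack, still to be tested, and the dish, jar, spool and cutters where they are.

Things in the scene. Friction and masses are not known exactly. Their poses are not given: they have to be found in the camera images.
- green_pack_mid (a point): centre (half-way up) of the body of the battery pack with the round GREEN tag (passed). Body 84 x 46 x 26 mm along x, y, z, straight sides, about 190 g; +x to the toe (end with the nose and contacts), -x to the heel, +z up out of the tagged top. The 21 mm tag lies on the toe half of the top, a white label on the heel half. It starts flat on the blue mat
- green_pack_nose (a point): middle of the lower edge of the green pack's nose tip, 58 mm towards the toe from the centre, level with the underside. The nose continues the body's underside: 16 mm long, 34 mm wide, 7 mm high, brass contacts on it
- green_pack_tail (a point): middle of the lower edge of the green pack's tail end, 47 mm towards the heel from the centre, level with the underside. The tail is 5 mm long, 20 mm wide, 9 mm high
- red_pack_mid (a point): centre (half-way up) of the body of the pack with the round RED tag (failed); same shape, sizes, weight and axes as the green-tagged one, nose and tail included
- yellow_pack_mid (a point): centre (half-way up) of the body of the pack with the round YELLOW tag (not yet tested, stays); same shape, sizes and axes
- cradle_mid (a point): point of the charging cradle's dark base (fixed, 174 x 104 mm), 20 mm above the bench at the height of the white head's deck; +x to the toe end (lip, green strip), -x to the heel end (orange latch), +z up. The white head stands on the base where its last user clamped it: its centre lies anywhere from x = -12 to +12 mm on y = 0, and this is not reported. See it, or feel for it
- cradle: the cradle, origin under cradle_mid at bench height. Its head, from the head's own centre (over which a seated pack's centre lies): deck 34 mm wide, x = -50 to 65; flared side guides (19 mm over the deck), 2 mm clear of the pack, at x = 25 to 49 and -47 to -31; two heel stops with sloped tops (11 mm over the deck, face at x = -43). Beside the deck 7 mm lower, free for fingers
- cradle_latch (a joint): angle of the orange spring latch at the heel, 18 mm wide: 0 closed, up to 0.45 rad pushed outward, away from the toe; springs back. Its nib, 10.5 mm over the deck, reaches to 44.5 mm from the head's centre and has a ramp on top (to 23 mm over the deck): the tail pressed on the ramp moves the latch by about 0.15 rad, then the nib snaps over the tail. Takes roughly 8 to 20 N on the heel's top
- cradle_contacts (a joint): travel of the sprung contact bar in the toe tower, free face 55 mm from the head's centre: 0 free, 0.008 m fully in (crushed); 1.6 N at first, 4 N at 3 mm; 0.001 to 0.003 when seated. Over it the lip: edge 52 mm from the head's centre, 12 mm over the deck, 5 mm thick. A pack does not go in flat from above: the nose slides in under the lip, heel raised 0.25 to 0.42 rad
- reject_seat (a point): centre of the floor of the red reject nest (fixed), 6 mm above the bench; +x along its long side, +z up. Four corner locators, 9 mm higher than the floor, leave a place 94 mm long (x) and 56 mm wide (y) for a pack's body, either way round, with gaps for nose and tail; between them the long sides are open over 66 mm for fingers
- mat: blue mat 170 x 260 x 3 mm, fixed; origin at the centre of its underside. The three packs lie on it side by side, about 88 mm apart, toes away from the robot, in any order
- screw_dish: steel dish with screws, 95 mm wide, 18 mm high, bystander; origin at the centre of its underside
- paste_jar: small jar with a white lid and a blue label, 42 mm wide, 54 mm high, bystander; origin at the centre of its underside
- solder_spool: spool of solder, 52 mm wide, 33 mm high, bystander; origin at the centre of its underside
- cutters: side cutters with yellow grips, 124 mm long, bystander near the bench's front edge; origin under its middle

How it is judged:
By the outcome, as a careful person would: the job done as asked, in the order asked, and still so for the second after the job is handed in, with the robot touching nothing.
It also fails if it takes over 54 s, if anything falls off the work surface, if the arm or the gripper's body presses on something with over 40 N, if the wrist force passes 120 N, or if a joint passes its speed limit or range.

ROBOT

A 6-joint arm with a two-finger parallel gripper is mounted at the origin on a cart in front of the work surface, level with it; the furniture and walls round the work are solid. World frame = base frame: x ahead of the robot, y to its left, z up, the work surface at z = 0. Lengths are in m, angles in rad, forces in N, time in s.
With the tool pointing down it reaches from about 0.225 to 0.875 m from the base axis. Payload 3.4 kg.
Tool frame: the origin (TCP) lies at the centre of the arm's flange, where the gripper is bolted on; the fingertips stand manip.tcp_to_tips ahead of it and the grasp point (between the pads) lies 155 mm ahead of it (manip.tcp_to_tips is the distance from the TCP to the fingertips, in m); z points along the fingers, y is the line along which they close (so a half turn about z gives the same grasp; the last joint's range is limited). The gripper opens to 85 mm and grips with 20 to 120 N. Pads are 22 mm wide; open, the fingers measure 114 mm over their backs; the gripper's body (76 mm by 85 mm) begins 54 mm behind the grasp point. The pads swing forward as they close: fully open they stand 13 mm farther back than shut.
Start: joints at [-1.283, 0.276, 1.505, -0, 1.361, -0.121], TCP at [0.229, -0.528, 0.405] pointing down, gripper open.
Joint ranges: [-2.89, 2.89], [-0.75, 2.08], [0.22, 2.7], [-1.18, 4.32], [0.11, 2.71], [-2.7, 2.7]. Speed limits (rad/s): [2.57, 2.57, 3.14, 3.14, 3.14, 3.14].

INTERFACE

Orientations are given as a unit quaternion [w, x, y, z].
In Python, from rig import sensors, imaging, manip gives the robot as it stands. The module is installed in compiled form; this text tells all that it offers.
- The arm moves only by the tool jog_arm, never from a script. Its argument "plan" is a list of rows, each an object of numbers: "dx", "dy", "dz": the shift along the tool's x, y, z in mm; "ax", "ay", "az": the turn, a rotation vector about the tool's x, y, z in units of 6 degrees (1.0 is 6 degrees); "grip": the closure, from 0 (fully open) to 1 (shut). A call has 1 to 20 rows; each row shifts and turns the commanded pose from where the row before left it, along the tool's axes as they then stand; what a row does not reach is not made up. A row lasts 1/12 s, in which the tool goes at most 41.7 mm and 7.16 degrees, less where a joint would pass 70% of its speed; a pose out of reach is approached as far as the arm can. A call is refused whole if a number of a shift passes 41.7 or a number of a turn 1, either way. A call with a gripper value outside its range is refused whole. The fingers move at their own pace and stop on an object; "grip_force" is the grip in N (left out, the last holds). Time passes only in rows, so rows that do not move let the fingers close. It gives the time, the measured TCP pose, the force, the opening and the grip force at its end, in the units of the state.
- sensors.get_state(): the state, without advancing time (a new reading comes with each control period).
- imaging.get_image(name): name is "scene" or "side" or "wrist"; returns a dict with "image" (384x512x3 uint8, red, green, blue), "K" (3x3 intrinsics, pixels), "extrinsics" (4x4, takes a point from world to camera coordinates). Camera axes: x right, y up, looking along -z (the intrinsics and any distortion apply to the point x, -y, -z); pixel columns grow to the right and rows downward; lengths in m; the calibration is good to about 2 mm. The wrist camera is an equidistant fisheye: a pixel r from the principal point sees the ray r / f radians off the axis. A picture is of the moment at which its call begins. There is no depth.
- manip.sign_off(): hands the job in; it is judged then, once.
The state is a dict: "clock": time; "qpos": joint angles; "qd": joint speeds; "effort": joint torques, N m; "position": TCP position; "ee_rot": TCP orientation; "contact_force": force on the tool from outside, world axes, zero at the start; "moment": the same for the moment, N m; "width": finger opening in m; "gripper_force": force on a finger pad.
Only numpy, scipy, OpenCV 4.12 (cv2) and the standard library are available. Lean on these libraries where they do the work, as an engineer would, in place of code of your own. Each camera call takes 0.05 s, during which the arm holds its last target. There are 200 camera calls.

## Working session

There is one attempt and no reset: what is moved stays moved. The work goes in short steps, Python scripts to look and compute and a tool call to move; the robot and the scene stay as the last step left them, time stands still between calls to the robot, and variables do not carry over. Pictures are saved under pics/ and viewed, at most 10 in all, crops included, and the job is handed in when it is done.

Besides the shell and the picture viewer there is one more tool, called after "Emit:" in YAML: its name, and indented under it one key for each argument. jog_arm: Moves the arm, as the interface text tells. Its arguments: {"type":"object","properties":{"plan":{"type":"array"},"grip_force":{"type":"number"}},"required":["plan"]}

```bash
mkdir -p pics
cat > h.py <<'E'
import numpy as np, cv2
from rig import sensors, imaging, manip
def shot(n,f=None):
    d=imaging.get_image(n)
    if f: cv2.imwrite('pics/'+f,cv2.cvtColor(d['image'],cv2.COLOR_RGB2BGR))
    return d
def ray(d,u,v,fish=False):
    K=d['K'];E=np.array(d['extrinsics'])
    x=(u-K[0][2])/K[0][0];y=(v-K[1][2])/K[1][1]
    if fish:
        r=np.hypot(x,y);s=np.sin(r)/r if r>1e-9 else 1
        c=np.array([x*s,-y*s,-np.cos(r)])
    else: c=np.array([x,-y,-1.])
    R=E[:3,:3]; return -R.T@E[:3,3], R.T@c
def onz(d,u,v,z,fish=False):
    o,r=ray(d,u,v,fish); return o+r*(z-o[2])/r[2]
E
python3 - <<'E'
from h import *
a=shot('scene','s1.png');b=shot('side','d1.png');c=shot('wrist','w1.png')
for d in(a,b,c):print(np.round(d['K'],1).tolist(),np.round(d['extrinsics'],3).tolist())
cv2.imwrite('pics/a1.png',cv2.resize(np.vstack([np.hstack([cv2.imread('pics/s1.png'),cv2.imread('pics/d1.png')])]),(1024,384)))
s=sensors.get_state();print(s,manip.tcp_to_tips)
E
```

```text
[[425.7, 0.0, 244.8], [0.0, 425.7, 189.6], [0.0, 0.0, 1.0]] [[-0.768, -0.64, -0.014, 0.393], [0.299, -0.379, 0.876, -0.198], [-0.566, 0.668, 0.482, -1.05], [0.0, 0.0, 0.0, 1.0]]
[[404.5, 0.0, 258.0], [0.0, 404.5, 189.8], [0.0, 0.0, 1.0]] [[-0.999, -0.038, -0.019, 0.529], [-0.002, -0.396, 0.918, -0.066], [-0.043, 0.918, 0.395, -1.117], [0.0, 0.0, 0.0, 1.0]]
[[297.3, 0.0, 255.6], [0.0, 297.3, 186.6], [0.0, 0.0, 1.0]] [[0.397, -0.918, -0.001, -0.575], [0.869, 0.377, -0.321, 0.04], [0.294, 0.127, 0.947, -0.381], [0.0, 0.0, 0.0, 1.0]]
{'clock': 0.15, 'qpos': array([-1.28300551e+00,  2.76444639e-01,  1.50584411e+00,  9.21348830e-06,
        1.36066652e+00, -1.21004441e-01]), 'qd': array([-0.00131323, -0.0006921 , -0.00412272, -0.00170562, -0.00020022,
       -0.00231752]), 'effort': array([ 5.51340800e-04, -4.17145586e+01, -2.46031845e+01, -1.38314608e-04,
        7.49232131e-03,  2.05151957e-05]), 'position': array([ 0.2285166 , -0.52747883,  0.40404044]), 'ee_rot': array([-6.79315317e-04,  9.79183399e-01,  2.02976372e-01, -5.22614910e-05]), 'contact_force': array([-0.2899081 , -1.06389895, -0.38047301]), 'moment': array([ 0.00897943, -0.03187138, -0.00564007]), 'gripper_force': 0.0, 'width': 0.08560630437081325} 0.1734
```

View pics/s1.png

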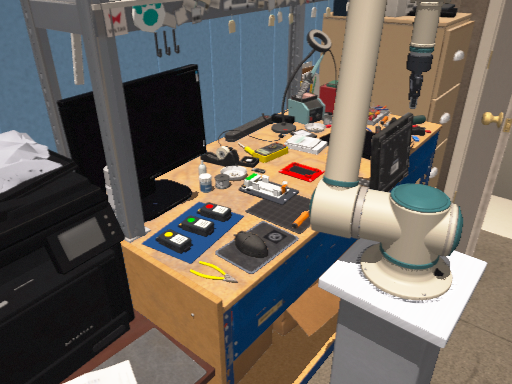

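View pics/d1.png

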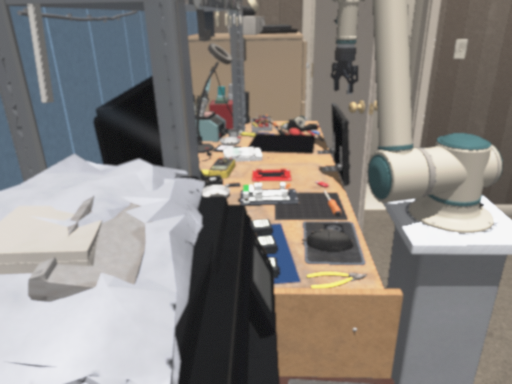

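The scene view shows the packs on the mat, yellow at (170,236), green at (193,224) and red at (209,208). The cradle is around (268,188) and the red nest around (302,172). I'll get coarse positions next.

Run:
```python
from h import *
d=shot('scene')
for n,u,v,z in[('yel',169,235,.029),('grn',193,222,.029),('red',209,207,.029),('ytag?',182,241,.029),('cradle',266,188,.02),('greenstrip',252,178,.02),('latch',283,189,.03),('nest',302,172,.01),('mouse',253,242,.02),('cut',212,271,.0),('monitor',110,130,.2),('mat',195,232,.0),('jar',206,180,.03),('dish',232,173,.01),('spool',222,182,.02)]:
    print(n,np.round(onz(d,u,v,z),3))
im=cv2.imread('pics/s1.png')[140:290,130:340]
cv2.imwrite('pics/s1c.png',cv2.resize(im,(798,570),interpolation=cv2.INTER_CUBIC))
```

```text
yel [0.535 0.29  0.029]
grn [0.53  0.205 0.029]
red [0.552 0.118 0.029]
ytag? [0.487 0.287 0.029]
cradle [ 0.5   -0.094  0.02 ]
greenstrip [ 0.581 -0.121  0.02 ]
latch [ 0.443 -0.108  0.03 ]
nest [ 0.483 -0.282  0.01 ]
mouse [0.346 0.164 0.02 ]
cut [0.367 0.301 0.   ]
monitor [0.93 0.17 0.2 ]
mat [0.522 0.208 0.   ]
jar [0.68 0.   0.03]
dish [ 0.673 -0.122  0.01 ]
spool [ 0.641 -0.036  0.02 ]
```

View pics/s1c.png

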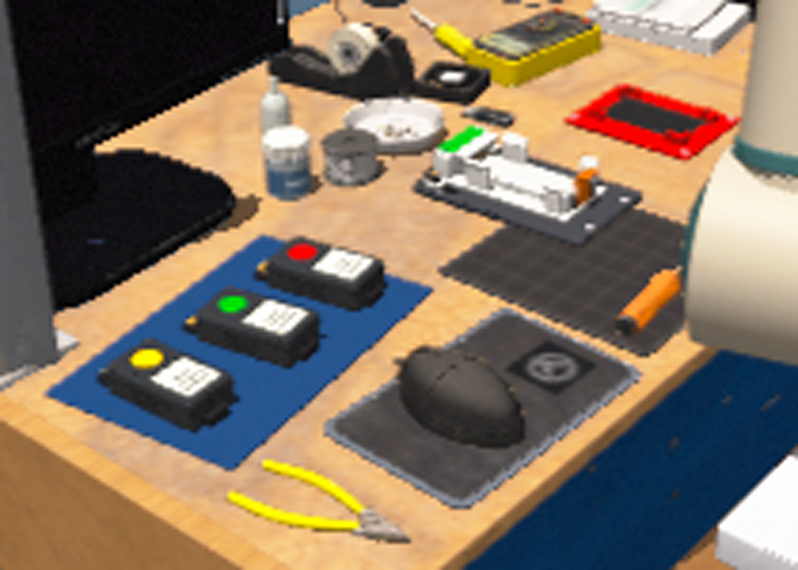

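View pics/w1.png

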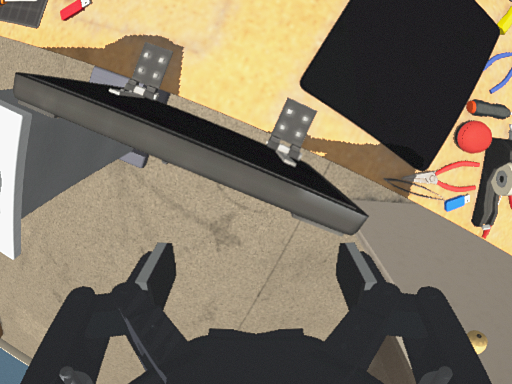

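Run:
```python
from h import *
d=shot('scene')
for u,v,z in[(372,190,0),(412,115,.2),(412,170,0.05),(372,160,.2),(412,115,.25)]: print(u,v,np.round(onz(d,u,v,z),3))
d=shot('side')
for u,v,z in[(345,185,0),(332,105,.2),(350,110,.2),(345,180,.05)]: print(u,v,np.round(onz(d,u,v,z),3))
```

```text
372 190 [ 0.24  -0.329  0.   ]
412 115 [ 0.227 -0.552  0.2  ]
412 170 [ 0.162 -0.451  0.05 ]
372 160 [ 0.174 -0.131  0.2  ]
412 115 [ 0.179 -0.405  0.25 ]
345 185 [ 0.253 -0.208  0.   ]
332 105 [ 0.268 -0.507  0.2  ]
350 110 [ 0.216 -0.417  0.2  ]
345 180 [ 0.269 -0.127  0.05 ]
```

The wrist view shows a screen clamped at the bench's front edge, just ahead of the gripper. Its top edge runs from (15,75) to (368,215). I'll rise well clear before crossing.

Emit:
jog_arm:
  plan:
    - {"dz": -35}
    - {"dz": -35}
    - {"dz": -35}
    - {"dz": -35}
    - {"dz": -35}
    - {"dz": -25, "az": 1}
    - {"az": 1}
    - {"az": 1}
    - {"az": 0.9}
    - {"dy": -25, "dx": 8}
    - {"dy": -30, "dx": 12}
    - {"dy": -35, "dx": 14}
    - {"dy": -40, "dx": 16}
    - {"dy": -40, "dx": 16}
    - {"dy": -40, "dx": 16}
    - {"dy": -40, "dx": 16}
    - {"dy": -40, "dx": 16}
    - {"dy": -40, "dx": 16}
    - {"dy": -40, "dx": 16}
    - {"dy": -30, "dx": 14}

```text
$.plan[0]: bad value
```

Emit:
jog_arm:
  plan:
    - {"dx": 0, "dy": 0, "dz": -35, "ax": 0, "ay": 0, "az": 0, "grip": 0}

```text
clock: 0.38
position: [0.228, -0.5259, 0.433]
ee_rot: [-0.008, 0.979, 0.203, -0.001]
contact_force: [-0.3, -0.6, -0.5]
width: 0.0853
gripper_force: 0.0
```

Emit:
jog_arm:
  plan:
    - {"dx": 0, "dy": 0, "dz": -35, "ax": 0, "ay": 0, "az": 0, "grip": 0}
    - {"dx": 0, "dy": 0, "dz": -35, "ax": 0, "ay": 0, "az": 0, "grip": 0}
    - {"dx": 0, "dy": 0, "dz": -35, "ax": 0, "ay": 0, "az": 0, "grip": 0}
    - {"dx": 0, "dy": 0, "dz": -35, "ax": 0, "ay": 0, "az": 0, "grip": 0}
    - {"dx": 0, "dy": 0, "dz": -25, "ax": 0, "ay": 0, "az": 1, "grip": 0}
    - {"dx": 0, "dy": 0, "dz": 0, "ax": 0, "ay": 0, "az": 1, "grip": 0}
    - {"dx": 0, "dy": 0, "dz": 0, "ax": 0, "ay": 0, "az": 1, "grip": 0}
    - {"dx": 0, "dy": 0, "dz": 0, "ax": 0, "ay": 0, "az": 0.9, "grip": 0}
    - {"dx": 8, "dy": -25, "dz": 0, "ax": 0, "ay": 0, "az": 0, "grip": 0}
    - {"dx": 14, "dy": -35, "dz": 0, "ax": 0, "ay": 0, "az": 0, "grip": 0}
    - {"dx": 16, "dy": -38, "dz": 0, "ax": 0, "ay": 0, "az": 0, "grip": 0}
    - {"dx": 16, "dy": -38, "dz": 0, "ax": 0, "ay": 0, "az": 0, "grip": 0}
    - {"dx": 16, "dy": -38, "dz": 0, "ax": 0, "ay": 0, "az": 0, "grip": 0}
    - {"dx": 16, "dy": -38, "dz": 0, "ax": 0, "ay": 0, "az": 0, "grip": 0}
    - {"dx": 16, "dy": -38, "dz": 0, "ax": 0, "ay": 0, "az": 0, "grip": 0}
    - {"dx": 16, "dy": -38, "dz": 0, "ax": 0, "ay": 0, "az": 0, "grip": 0}
    - {"dx": 16, "dy": -38, "dz": 10, "ax": 0, "ay": 0, "az": 0, "grip": 0}
    - {"dx": 16, "dy": -38, "dz": 20, "ax": 0, "ay": 0, "az": 0, "grip": 0}
    - {"dx": 16, "dy": -38, "dz": 30, "ax": 0, "ay": 0, "az": 0, "grip": 0}
    - {"dx": 10, "dy": -38, "dz": 30, "ax": 0, "ay": 0, "az": 0, "grip": 0}

```text
clock: 2.05
position: [0.3987, -0.1028, 0.5266]
ee_rot: [0.001, 1.0, 0.0, 0.002]
contact_force: [0.9, -0.2, 0.5]
width: 0.0854
gripper_force: 0.0
```

Emit:
jog_arm:
  plan:
    - {"dx": 0, "dy": -30, "dz": 35, "ax": 0, "ay": 0, "az": 0, "grip": 0}
    - {"dx": 0, "dy": 0, "dz": 35, "ax": 0, "ay": 0, "az": 0, "grip": 0}
    - {"dx": 0, "dy": 0, "dz": 0, "ax": 0, "ay": 0, "az": 0, "grip": 0}
    - {"dx": 0, "dy": 0, "dz": 0, "ax": 0, "ay": 0, "az": 0, "grip": 0}

```text
clock: 2.38
position: [0.3977, -0.0771, 0.4595]
ee_rot: [-0.0, 1.0, 0.001, -0.002]
contact_force: [0.2, 0.1, 0.5]
width: 0.0852
gripper_force: 0.0
```

Run:
```python
from h import *
d=shot('wrist','w2.png');print(np.round(d['extrinsics'],3).tolist(),sensors.get_state()['position'])
```

```text
[[0.001, -1.0, -0.0, -0.077], [0.946, 0.001, -0.324, -0.317], [0.324, 0.0, 0.946, -0.561], [0.0, 0.0, 0.0, 1.0]] [ 0.39866759 -0.07797225  0.46152937]
```

View pics/w2.png

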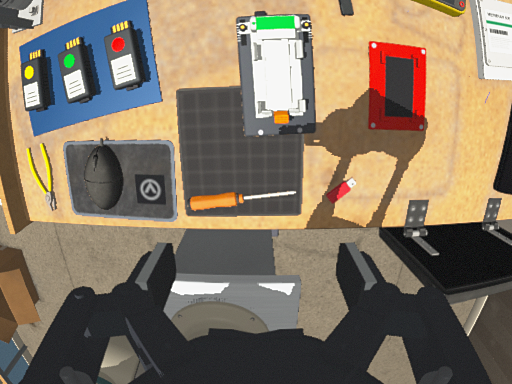

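The wrist view shows packs (yellow/green/red) at (35,80), (76,75), (121,55). The cradle is at (278,75) with its green strip at (277,22) and orange latch at (281,117), and the red nest is at (398,85). I'll measure these.

```bash
cat >> h.py <<'E'
def blobs(im,lo,hi,roi=None,amin=30):
    h=cv2.cvtColor(im,cv2.COLOR_RGB2HSV);m=cv2.inRange(h,np.array(lo),np.array(hi))
    if roi: k=np.zeros_like(m);k[roi[1]:roi[3],roi[0]:roi[2]]=1;m=m*k
    c,_=cv2.findContours(m,cv2.RETR_EXTERNAL,cv2.CHAIN_APPROX_NONE)
    return sorted([x for x in c if cv2.contourArea(x)>amin],key=cv2.contourArea,reverse=True)
def proj(d,c,z,fish=True): return np.array([onz(d,u,v,z,fish) for u,v in c.reshape(-1,2)])
def rect(P):
    (c,s,a)=cv2.minAreaRect((P[:,:2]*1000).astype(np.float32)); return np.round(c,1),np.round(s,1),round(a,1)
E
python3 - <<'E'
from h import *
d=shot('wrist');im=d['image']
for n,lo,hi,roi,z in [('green',(45,120,80),(75,255,255),None,.029),('greenstrip',(45,120,80),(75,255,255),(235,0,330,50),.037),('redtag',(0,170,120),(8,255,255),(100,20,150,70),.029),('nest',(0,170,120),(8,255,255),(340,20,450,150),.012),('latch',(9,170,150),(18,255,255),(250,90,310,140),.043),('mat',(100,120,40),(120,255,255),(0,0,170,150),.003),('yellow',(22,150,120),(33,255,255),(15,50,50,100),.029)]:
    for c in blobs(im,lo,hi,roi,8)[:2]:
        P=proj(d,c,z);print(n,cv2.contourArea(c),np.round(c.reshape(-1,2).mean(0)),rect(P),np.round(P.mean(0)[:2]*1000,1))
crop=im[5:140,225:325];cv2.imwrite('pics/c1.png',cv2.cvtColor(cv2.resize(crop,None,fx=4.4,fy=4.4,interpolation=cv2.INTER_CUBIC),cv2.COLOR_RGB2BGR))
E
```

```text
green 416.0 [272.  25.] (array([ 572.7, -100. ]), array([18.2, 55.2]), 4.5) [ 572.  -100.1]
green 99.5 [69. 63.] (array([544.2, 203.4]), array([20.5, 18.7]), 81.2) [544.5 203.6]
greenstrip 416.0 [272.  25.] (array([570.9, -99.6]), array([17.8, 54.1]), 4.5) [570.3 -99.6]
redtag 124.0 [117.  47.] (array([556.3, 117.4]), array([20.3, 19.2]), 82.4) [556.2 117.4]
nest 4437.0 [395.  88.] (array([ 496.6, -288.7]), array([129.2,  97.8]), 1.7) [ 497.4 -288.2]
latch 51.5 [281. 118.] (array([ 445.3, -109.1]), array([14.5, 18.3]), 0.8) [ 445.5 -111.5]
mat 11474.0 [87. 70.] (array([532.3, 200.4]), array([167.7, 257.9]), 8.6) [533.1 196.3]
yellow 76.5 [29. 74.] (array([540.9, 291. ]), array([19.6, 20.4]), 87.1) [540.7 291.4]
```

View pics/c1.png

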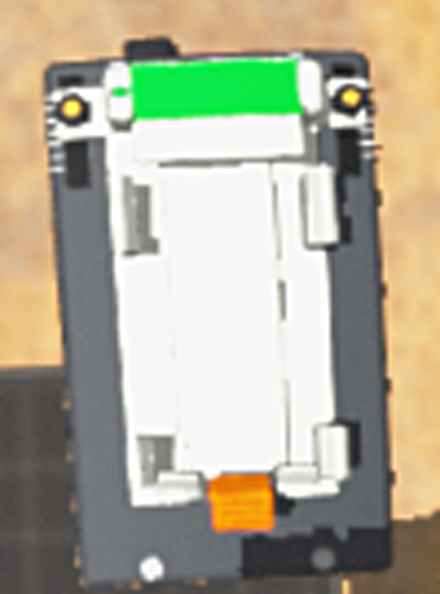

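The crop shows the cradle head's green strip, lip, guides, heel stops and latch, with the base turned about +4.4°. I'll go closer over the cradle first, then over the green pack.

Emit:
jog_arm:
  plan:
    - {"dx": 20, "dy": 5, "dz": 30, "ax": 0, "ay": 0, "az": 0, "grip": 0}
    - {"dx": 25, "dy": 6, "dz": 35, "ax": 0, "ay": 0, "az": 0, "grip": 0}
    - {"dx": 25, "dy": 6, "dz": 35, "ax": 0, "ay": 0, "az": 0, "grip": 0}
    - {"dx": 20, "dy": 5, "dz": 30, "ax": 0, "ay": 0, "az": 0, "grip": 0}
    - {"dx": 10, "dy": 0, "dz": 20, "ax": 0, "ay": 0, "az": 0, "grip": 0}
    - {"dx": 0, "dy": 0, "dz": 0, "ax": 0, "ay": 0, "az": 0, "grip": 0}
    - {"dx": 0, "dy": 0, "dz": 0, "ax": 0, "ay": 0, "az": 0, "grip": 0}

```text
clock: 3.07
position: [0.4974, -0.1004, 0.3142]
ee_rot: [0.0, 1.0, -0.001, 0.0]
contact_force: [-0.0, -0.4, 1.0]
width: 0.0855
gripper_force: 0.0
```

Run:
```python
from h import *
import pickle
d=shot('wrist','w3.png');pickle.dump(d,open('w3.pkl','wb'));print(sensors.get_state()['position'])
im=cv2.imread('pics/w3.png');cv2.imwrite('pics/w3b.png',cv2.resize(im,None,fx=1.56,fy=1.56,interpolation=cv2.INTER_CUBIC))
```

```text
[ 0.49705516 -0.10012758  0.31512621]
```

View pics/w3b.png

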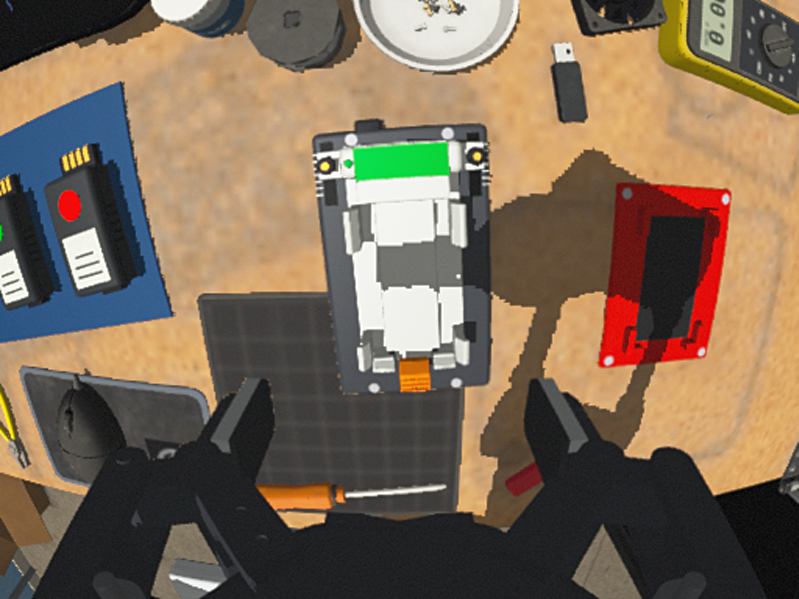

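The view shows the cradle base with corners near big-picture (314,135), (487,126), (340,392) and (489,383). The lip edge is at row ~200 and the latch at (415,375). The nest's corner screws are at (627,193), (726,199), (608,361) and (702,352). I'll read the edge positions numerically.

Run:
```python
from h import *
import pickle
d=pickle.load(open('w3.pkl','rb'));im=d['image'];g=cv2.cvtColor(im,cv2.COLOR_RGB2GRAY)
print('cam',np.round(ray(d,0,0)[0],3))
for n,c in[('lip',250),('lip',257),('lip',264),('lip',275),('gL',226),('gL',229),('gR',292),('gR',294)]:
    print(n,c,'rows108-164',g[108:164,c].tolist())
    if n[0]=='g':print('  rows 205-240',g[205:240,c].tolist())
f=1.56
for n,u,v,z in[('b1',350,140,.013),('b2',447,133,.013),('b3',374,388,.013),('b4',457,382,.013),('n1',627,193,.006),('n2',726,199,.006),('n3',608,361,.006),('n4',702,352,.006)]:
    print(n,np.round(onz(d,u/f,v/f,z,True)[:2]*1000,1))
for n,lo,hi,roi,z in [('strip',(45,120,80),(75,255,255),(210,80,310,130),.037),('nest',(0,170,70),(8,255,255),(370,100,480,245),.006),('latch',(9,170,150),(18,255,255),(250,225,280,256),.043)]:
    for c in blobs(im,lo,hi,roi,30)[:1]:
        P=proj(d,c,z);print(n,rect(P))
# base outline dark corners, z .013
for u,v in[(314,135),(487,126),(340,392),(489,383)]:print('corner',np.round(onz(d,u/f,v/f,.006,True)[:2]*1000,1),np.round(onz(d,u/f,v/f,.013,True)[:2]*1000,1))
```

```text
cam [ 0.581 -0.1    0.284]
lip 250 rows108-164 [140, 139, 140, 138, 136, 144, 196, 241, 246, 244, 244, 243, 244, 244, 244, 244, 244, 244, 244, 244, 235, 218, 245, 245, 244, 244, 244, 244, 244, 244, 243, 243, 244, 244, 244, 243, 243, 243, 243, 243, 243, 243, 243, 243, 243, 243, 243, 246, 253, 185, 112, 110, 116, 113, 114, 114]
lip 257 rows108-164 [139, 139, 138, 137, 135, 162, 228, 248, 244, 243, 243, 243, 243, 243, 243, 243, 243, 243, 244, 244, 228, 228, 245, 244, 243, 243, 243, 243, 243, 243, 243, 243, 243, 243, 243, 243, 243, 243, 243, 243, 242, 242, 243, 242, 242, 243, 246, 250, 255, 185, 111, 112, 113, 114, 113, 115]
lip 264 rows108-164 [138, 136, 137, 134, 136, 191, 238, 245, 244, 243, 243, 243, 243, 243, 243, 243, 243, 243, 244, 235, 215, 244, 244, 243, 243, 243, 243, 242, 243, 242, 242, 242, 242, 242, 242, 242, 242, 242, 242, 242, 242, 242, 241, 242, 242, 244, 251, 187, 113, 111, 115, 117, 113, 113, 115, 115]
lip 275 rows108-164 [135, 135, 134, 131, 156, 212, 248, 243, 242, 242, 242, 242, 242, 242, 242, 242, 242, 243, 240, 222, 244, 244, 244, 244, 244, 244, 244, 244, 243, 243,
[... 1762 characters left out ...]
220, 222, 226, 177, 111, 108, 116, 114, 118, 117]
  rows 205-240 [242, 247, 217, 106, 93, 99, 101, 100, 100, 98, 94, 110, 166, 222, 226, 222, 222, 221, 221, 221, 221, 220, 219, 220, 220, 224, 219, 164, 88, 75, 78, 79, 81, 80, 79]
b1 [581.5 -72.7]
b2 [ 585.5 -128.4]
b3 [420.9 -83.9]
b4 [ 425.2 -139.7]
n1 [ 554.4 -248.8]
n2 [ 556.8 -335.5]
n3 [ 433.8 -252.1]
n4 [ 436.5 -339.3]
strip (array([ 570.3, -101.6]), array([17.6, 49.6]), 3.3)
nest (array([ 496.6, -291.3]), array([132.9,  99.7]), 1.6)
latch (array([ 447.2, -109.6]), array([20.3, 17.6]), 1.6)
corner [585.3 -50.4] [585.1 -51.7]
corner [ 590.7 -153.1] [ 590.4 -151.7]
corner [413.2 -59.6] [417.5 -60.6]
corner [ 419.8 -163.4] [ 423.9 -161.8]
```

Emit:
jog_arm:
  plan:
    - {"dx": 0, "dy": -20, "dz": 0, "ax": 0, "ay": 0, "az": 0, "grip": 0}
    - {"dx": 2, "dy": -35, "dz": 0, "ax": 0, "ay": 0, "az": 0, "grip": 0}
    - {"dx": 2, "dy": -40, "dz": 0, "ax": 0, "ay": 0, "az": 0, "grip": 0}
    - {"dx": 2, "dy": -40, "dz": 0, "ax": 0, "ay": 0, "az": 0, "grip": 0}
    - {"dx": 2, "dy": -40, "dz": 5, "ax": 0, "ay": 0, "az": 0, "grip": 0}
    - {"dx": 2, "dy": -40, "dz": 5, "ax": 0, "ay": 0, "az": 0, "grip": 0}
    - {"dx": 2, "dy": -40, "dz": 5, "ax": 0, "ay": 0, "az": 0, "grip": 0}
    - {"dx": 2, "dy": -30, "dz": 5, "ax": 0, "ay": 0, "az": 0, "grip": 0}
    - {"dx": 0, "dy": -15, "dz": 0, "ax": 0, "ay": 0, "az": 0, "grip": 0}
    - {"dx": 0, "dy": 0, "dz": 0, "ax": 0, "ay": 0, "az": 0, "grip": 0}
    - {"dx": 0, "dy": 0, "dz": 0, "ax": 0, "ay": 0, "az": 0, "grip": 0}

```text
clock: 4.03
position: [0.5102, 0.2014, 0.2957]
ee_rot: [-0.0, 1.0, 0.001, 0.002]
contact_force: [0.1, -0.3, 0.8]
width: 0.0853
gripper_force: 0.0
```

Run:
```python
from h import *
import pickle
D=pickle.load(open('w3.pkl','rb'))
for c,r in[(250,128.7),(257,128.5),(264,127.7),(275,126.9)]:print('lip',np.round(onz(D,c,r,.037,True)[:2]*1000,1))
d=shot('wrist','w4.png');pickle.dump(d,open('w4.pkl','wb'));im=d['image'];print(sensors.get_state()['position'])
for n,lo,hi in [('green',(45,120,80),(75,255,255)),('red',(0,170,120),(8,255,255)),('yellow',(22,150,120),(33,255,255)),('white',(0,0,200),(180,40,255)),('brass',(15,80,120),(28,255,255))]:
    for c in blobs(im,lo,hi,(0,0,512,250),25)[:4]:
        P=proj(d,c,.029 if n!='brass' else .01);print(n,cv2.contourArea(c),np.round(c.reshape(-1,2).mean(0)),rect(P))
cv2.imwrite('pics/w4b.png',cv2.resize(cv2.imread('pics/w4.png'),None,fx=1.56,fy=1.56,interpolation=cv2.INTER_CUBIC))
```

```text
lip [548.7 -96. ]
lip [ 548.8 -101.8]
lip [ 549.5 -107.6]
lip [ 550.2 -116.8]
[0.51017952 0.20055307 0.29532555]
green 474.5 [254. 153.] (array([543.8, 203.2]), array([20. , 20.3]), 0.1)
red 341.0 [357. 141.] (array([556. , 116.8]), array([18.9, 19.3]), 79.9)
yellow 403.0 [150. 158.] (array([540.1, 291.4]), array([20.5, 20.2]), 88.3)
yellow 37.0 [235. 116.] (array([574. , 218.1]), array([8.5, 3.6]), 10.6)
yellow 36.5 [163. 118.] (array([573.6, 277.2]), array([3.5, 9.1]), 87.1)
yellow 36.0 [156. 119.] (array([573.5, 283.3]), array([ 3.5, 10. ]), 86.9)
white 2351.0 [ 27. 228.] (array([468.8, 474.6]), array([ 64.7, 115.7]), 6.3)
white 1762.5 [139.  32.] (array([648. , 304.6]), array([52.9, 47.7]), 89.2)
white 1216.0 [157. 200.] (array([502.4, 288.4]), array([36.3, 32.4]), 3.8)
white 979.0 [474.  21.] (array([681.6,  -6.9]), array([42.3, 43.4]), 15.9)
brass 29249.5 [290.  92.] (array([575.5, 149.1]), array([223.2, 475.6]), 7.8)
brass 2242.0 [ 45. 155.] (array([537.9, 427.2]), array([215.2,  20.4]), 0.1)
brass 1656.5 [298. 243.] (array([455. , 160.1]), array([179. ,  27.4]), 88.9)
brass 1228.0 [413. 211.] (array([475. ,  26.9]), array([61.4, 73.7]), 16.4)
```

View pics/w4b.png

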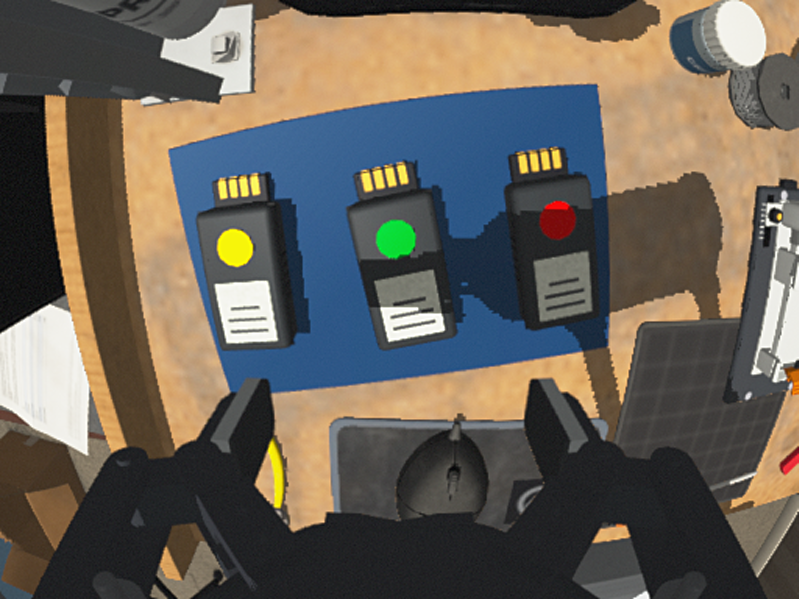

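Run:
```python
from h import *
import pickle
D=pickle.load(open('w3.pkl','rb'));d=pickle.load(open('w4.pkl','rb'));f=1.56
C=np.array([503.5,-106.3]);a=np.deg2rad(4.05);X=np.array([np.cos(a),np.sin(a)])
for n,c,r,z in[('heelguide',294,216.8,.039),('hg end',294,231.7,.039),('frontguide toe',293,130.6,.039)]:
    p=onz(D,c,r,z,True)[:2]*1000;print(n,(p-C)@X)
for n,u,v,z in[('TL',348,205,29),('TR',434,189,29),('HL',380,348,29),('HR',454,333,29),('tag',396,239,29),('label',411,306,29),('noseL',355,170,10),('noseR',412,161,10),('rTL',506,187,29),('rTR',588,177,29),('rHL',526,328,29),('rHR',597,319,29),('rtag',557,220,29),('rlabel',563,286,29),('rnL',510,153,10),('rnR',563,148,10)]:
    print(n,np.round(onz(d,u/f,v/f,z/1000,True)[:2]*1000,1))
im=d['image']
for n,roi in(('g',(235,168,295,230)),('r',(335,155,385,212)),('y',(130,175,185,230))):
    for hi in[(180,70,255)]:
        cs=blobs(im,(0,0,75),hi,roi,200)
        for c in cs[:1]:
            P=proj(d,cv2.convexHull(c),.029);print(n,cv2.contourArea(c),rect(P))
```

```text
heelguide -35.889161425269265
hg end -51.152888163844594
frontguide toe 42.143235496505916
TL [561.7 227.6]
TR [570.  183.6]
HL [481.3 211.9]
HR [490.5 170.5]
tag [543.7 202.9]
label [506.6 194.7]
noseL [578.6 225.5]
noseR [583.4 194.3]
rTL [571.9 146.1]
rTR [579.6 100.4]
rHL [493.2 129.1]
rHR [498.1  85.2]
rtag [555.4 116.8]
rlabel [518.3 109.6]
rnL [589.4 140.1]
rnR [594.2 108.8]
g 1579.5 (array([505.4, 197.4]), array([39. , 37.3]), 13.3)
r 1295.0 (array([518.1, 109.2]), array([36.7, 32.6]), 11.8)
y 1835.5 (array([504. , 289.1]), array([45.4, 40.8]), 3.0)
```

The close view shows green at tag (396,239), nose (383,166) and heel (417,341), and red at tag (557,220). Both sit at a yaw of about 11°. I'll grasp green slightly to the heel side of its middle.

Emit:
jog_arm:
  plan:
    - {"dx": 8, "dy": 3.5, "dz": 10, "ax": 0, "ay": 0, "az": 0, "grip": 0.25}
    - {"dx": 0, "dy": 0, "dz": 20, "ax": 0, "ay": 0, "az": -0.92, "grip": 0.25}
    - {"dx": 0, "dy": 0, "dz": 25, "ax": 0, "ay": 0, "az": -0.92, "grip": 0.25}
    - {"dx": 0, "dy": 0, "dz": 25, "ax": 0, "ay": 0, "az": 0, "grip": 0.25}
    - {"dx": 0, "dy": 0, "dz": 16, "ax": 0, "ay": 0, "az": 0, "grip": 0.25}
    - {"dx": 0, "dy": 0, "dz": 10, "ax": 0, "ay": 0, "az": 0, "grip": 0.25}
    - {"dx": 0, "dy": 0, "dz": 6, "ax": 0, "ay": 0, "az": 0, "grip": 0.25}
    - {"dx": 0, "dy": 0, "dz": 4, "ax": 0, "ay": 0, "az": 0, "grip": 0.25}
    - {"dx": 0, "dy": 0, "dz": 0, "ax": 0, "ay": 0, "az": 0, "grip": 0.25}
    - {"dx": 0, "dy": 0, "dz": 0, "ax": 0, "ay": 0, "az": 0, "grip": 0.25}

```text
clock: 4.92
position: [0.5186, 0.1973, 0.1777]
ee_rot: [-0.0, 0.995, 0.096, 0.001]
contact_force: [-1.1, -0.0, 1.2]
width: 0.064
gripper_force: 0.0
```

Run:
```python
from h import *
s=sensors.get_state();print(s['position'],s['ee_rot'],s['width'],s['contact_force'])
```

```text
[0.51860795 0.19730998 0.17772924] [-2.81115649e-05  9.95363103e-01  9.61857638e-02  7.68872722e-04] 0.06404112325992094 [-1.10728671 -0.03390424  1.21793062]
```

Emit:
jog_arm:
  grip_force: 70
  plan:
    - {"dx": 0, "dy": 0, "dz": 0, "ax": 0, "ay": 0, "az": 0, "grip": 1}
    - {"dx": 0, "dy": 0, "dz": 0, "ax": 0, "ay": 0, "az": 0, "grip": 1}
    - {"dx": 0, "dy": 0, "dz": 0, "ax": 0, "ay": 0, "az": 0, "grip": 1}
    - {"dx": 0, "dy": 0, "dz": 0, "ax": 0, "ay": 0, "az": 0, "grip": 1}
    - {"dx": 0, "dy": 0, "dz": 0, "ax": 0, "ay": 0, "az": 0, "grip": 1}
    - {"dx": 0, "dy": 0, "dz": -10, "ax": 0, "ay": 0, "az": 0, "grip": 1}
    - {"dx": 0, "dy": 0, "dz": -25, "ax": 0, "ay": 0, "az": 0, "grip": 1}
    - {"dx": 0, "dy": 0, "dz": -25, "ax": 0, "ay": 0, "az": 0, "grip": 1}
    - {"dx": 0, "dy": 0, "dz": -20, "ax": 0, "ay": 0, "az": 0, "grip": 1}
    - {"dx": 0, "dy": 0, "dz": 0, "ax": 0, "ay": 0, "az": 0, "grip": 1}

```text
clock: 5.75
position: [0.5194, 0.198, 0.2615]
ee_rot: [-0.001, 0.995, 0.097, 0.004]
contact_force: [0.9, -1.0, -1.1]
width: 0.0447
gripper_force: 72.1
```

```bash
cat >> h.py <<'E'
def tool():
    from scipy.spatial.transform import Rotation as Ro
    s=sensors.get_state();q=s['ee_rot'];return s['position'],Ro.from_quat([q[1],q[2],q[3],q[0]]).as_matrix(),s
def hand(d,c,depth):
    "rays of contour c to tool plane z=depth (mm in tool frame)"
    p,R,s=tool();out=[]
    for u,v in c.reshape(-1,2):
        o,r=ray(d,u,v,True);o=R.T@(o-p);r=R.T@r;out.append((o+r*(depth-o[2])/r[2])[:2]*1000)
    return np.array(out)
E
python3 - <<'E'
from h import *
d=shot('wrist','w5.png');p,R,s=tool();print(p,s['width'],s['gripper_force'],s['contact_force'])
im=d['image'];u,v,w=[],[],[]
for n,lo,hi in [('green',(45,120,60),(75,255,255)),('brass',(18,90,110),(33,255,255))]:
    for c in blobs(im,lo,hi,(150,80,370,330),15)[:6]:
        P=hand(d,c,.1487 if n=='green' else .1677);print(n,cv2.contourArea(c),np.round(c.reshape(-1,2).mean(0)),rect(P))
E
```

```text
[0.51868906 0.1978132  0.25948654] 0.04456774186562021 72.05232739448547 [-0.15108654 -0.5674457  -2.11855944]
green 1506.5 [255. 224.] (array([25970.3,  -214.4]), array([20964. , 20875.4]), 74.1)
brass 220.0 [276. 145.] (array([58390.5,  9551. ]), array([ 4338.3, 12179.7]), 89.3)
brass 216.0 [247. 146.] (array([58369.5, -3812.9]), array([12141.4,  4325.5]), 0.2)
brass 214.5 [261. 145.] (array([58366.6,  2879.4]), array([ 4320.8, 12138.8]), 89.9)
brass 201.0 [233. 144.] (array([ 58402. , -10699.9]), array([12178.9,  4766.3]), 0.7)
brass 120.0 [353. 275.] (array([-18393.3,  57119.4]), array([ 7585.5, 12330.6]), 1.9)
brass 74.5 [160. 115.] (array([ 73968.2, -46255.4]), array([7623.4, 3119.9]), 9.2)
```

Emit:
jog_arm:
  plan:
    - {"dx": 0, "dy": 0, "dz": 0, "ax": 0, "ay": 0, "az": 0.6, "grip": 1}
    - {"dx": 0, "dy": 0, "dz": 0, "ax": 0, "ay": 0, "az": 0.575, "grip": 1}
    - {"dx": -1, "dy": 20, "dz": 0, "ax": 0, "ay": 0, "az": 0, "grip": 1}
    - {"dx": -1, "dy": 35, "dz": 0, "ax": 0, "ay": 0, "az": 0, "grip": 1}
    - {"dx": -1, "dy": 35, "dz": 0, "ax": 0, "ay": 0, "az": 0, "grip": 1}
    - {"dx": -1, "dy": 35, "dz": 0, "ax": 0, "ay": 0, "az": 0, "grip": 1}
    - {"dx": -1, "dy": 35, "dz": 0, "ax": 0, "ay": 0, "az": 0, "grip": 1}
    - {"dx": -1, "dy": 35, "dz": 0, "ax": 0, "ay": 0, "az": 0, "grip": 1}
    - {"dx": -1, "dy": 35, "dz": 0, "ax": 0, "ay": 0, "az": 0, "grip": 1}
    - {"dx": -1, "dy": 35, "dz": 0, "ax": 0, "ay": 0, "az": 0, "grip": 1}
    - {"dx": 0, "dy": 25, "dz": 0, "ax": 0, "ay": 0, "az": 0, "grip": 1}
    - {"dx": 0, "dy": 12, "dz": 0, "ax": 0, "ay": 0, "az": 0, "grip": 1}
    - {"dx": 0, "dy": 0, "dz": 0, "ax": 0, "ay": -0.8, "az": 0, "grip": 1}
    - {"dx": 0, "dy": 0, "dz": 0, "ax": 0, "ay": -0.8, "az": 0, "grip": 1}
    - {"dx": 0, "dy": 0, "dz": 0, "ax": 0, "ay": -0.8, "az": 0, "grip": 1}
    - {"dx": 0, "dy": 0, "dz": 0, "ax": 0, "ay": -0.75, "az": 0, "grip": 1}
    - {"dx": 0, "dy": 0, "dz": 0, "ax": 0, "ay": 0, "az": 0, "grip": 1}
    - {"dx": 0, "dy": 0, "dz": 0, "ax": 0, "ay": 0, "az": 0, "grip": 1}

```text
clock: 7.3
position: [0.5314, -0.1036, 0.2558]
ee_rot: [0.005, 0.986, 0.035, -0.164]
contact_force: [-0.0, 0.2, -1.8]
width: 0.0444
gripper_force: 72.2
```

```bash
cat >> h.py <<'E'
HC=np.array([503.5,-106.3]);AX=np.deg2rad(4.05);X=np.array([np.cos(AX),np.sin(AX)]);Y=np.array([-X[1],X[0]])
def nose(pm=8.2,h0=-5.5,bot=174.7):
    "nose tip, tail in head frame (mm), pitch, yaw err"
    p,R,s=tool();o=[]
    for x in(58,-47):
        n=p*1000+R@np.array([pm+x,-.3,bot]);q=n[:2]-HC;o.append(np.round([q@X-h0,q@Y,n[2]-20],1))
    x=R[:,0];print('nose',o[0],'tail',o[1],'pitch',round(float(-np.arcsin(x[2])),3),'yaw',round(float(np.degrees(np.arctan2(x[1],x[0]))),2),'roll',round(float(np.degrees(R[2,1])),2),'F along/up',np.round([s['contact_force'][:2]@X,s['contact_force'][:2]@Y,s['contact_force'][2]],2),'w',round(s['width'],4),'t',round(s['clock'],2), p)
E
python3 - <<'E'
from h import *
import pickle
nose()
d=shot('wrist','w6.png');pickle.dump(d,open('w6.pkl','wb'))
im=d['image']
for c in blobs(im,(45,120,60),(75,255,255),None,100)[:3]:
    P=proj(d,c,.037);print('grn',cv2.contourArea(c),np.round(c.reshape(-1,2).mean(0)),rect(P),[np.round([(q[:2]*1000-HC)@X,(q[:2]*1000-HC)@Y],1).tolist() for q in [P.mean(0)]])
cv2.imwrite('pics/w6b.png',cv2.resize(cv2.imread('pics/w6.png')[60:260,150:380],None,fx=3,fy=3,interpolation=cv2.INTER_CUBIC))
E
```

```text
nose [39.6  1.2 49.1] tail [-59.8   1.2  83.1] pitch 0.33 yaw 4.08 roll -0.06 F along/up [ 0.    0.23 -1.81] w 0.0444 t 7.3 [ 0.531384   -0.10361335  0.2557931 ]
grn 2740.0 [257.  47.] (array([ 570. , -101.7]), array([17.7, 50.2]), 3.8) [[66.8, 0.1]]
grn 1504.5 [255. 224.] (array([ 437.4, -109.6]), array([46. , 35.9]), 4.1) [[-65.7, 1.5]]
```

View pics/w6b.png

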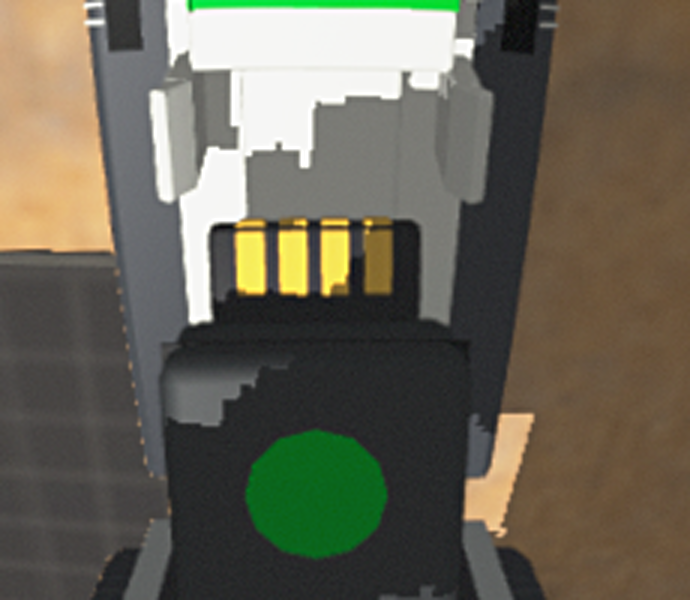

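The crop shows the held pack with its nose centred at (316,260) and tag at (316,493). The lip edge is at row ~69 and the guides at (172,140) and (468,140), nearly centred. I'll compute the offsets.

Run:
```python
from h import *
import pickle
d=pickle.load(open('w6.pkl','rb'))
def m(u,v,z):
    q=onz(d,150+u/3-.33,60+v/3-.33,z,True)[:2]*1000-HC;return np.round([q@X,q@Y],1)
for n,u,v,z in[('lipL',190,65,.037),('lipR',457,70,.037),('lip mid',320,69,.037),('gL out toe',150,92,.039),('gR out toe',492,92,.039),('gL out heel',163,202,.039),('gR heel',484,202,.039),('deckL',243,160,.02),('deckR',398,160,.02),('lipdeckL',240,110,.02),('lipdeckR',402,110,.02)]:print(n,m(u,v,z))
```

```text
lipL [46.9 25. ]
lipR [ 45.9 -25.4]
lip mid [45.6  0.5]
gL out toe [42.3 32.7]
gR out toe [ 42.4 -32.1]
gL out heel [18.7 32.1]
gR heel [ 18.8 -32.6]
deckL [19.4 17.2]
deckR [ 19.5 -16.6]
lipdeckL [31.2 17.4]
lipdeckR [ 31.2 -17. ]
```

Emit:
jog_arm:
  plan:
    - {"dx": 5, "dy": 0.5, "dz": 15, "ax": 0, "ay": 0, "az": 0, "grip": 1}
    - {"dx": 5, "dy": 0.5, "dz": 15, "ax": 0, "ay": 0, "az": 0, "grip": 1}
    - {"dx": 3, "dy": 0, "dz": 9, "ax": 0, "ay": 0, "az": 0, "grip": 1}
    - {"dx": 1.7, "dy": 0, "dz": 4, "ax": 0, "ay": 0, "az": 0, "grip": 1}
    - {"dx": 0, "dy": 0, "dz": 0, "ax": 0, "ay": 0, "az": 0, "grip": 1}
    - {"dx": 0, "dy": 0, "dz": 0, "ax": 0, "ay": 0, "az": 0, "grip": 1}
    - {"dx": 0, "dy": 0, "dz": 0, "ax": 0, "ay": 0, "az": 0, "grip": 1}

```text
clock: 7.93
position: [0.5315, -0.1054, 0.2124]
ee_rot: [0.006, 0.986, 0.034, -0.163]
contact_force: [-0.1, -0.4, -1.5]
width: 0.0447
gripper_force: 72.2
```

```bash
sed -i 's/h0=-5.5/h0=-6.3/' h.py; python3 -c "
from h import *
nose()"
```

```text
nose [40.6 -0.9  5.6] tail [-58.8  -0.8  39.5] pitch 0.328 yaw 4.0 roll 0.03 F along/up [-0.15 -0.42 -1.54] w 0.0447 t 7.93 [ 0.53149355 -0.10537008  0.21235552]
```

```bash
python3 -c "
from h import *
for i in range(4): imaging.get_image('wrist');nose()"
```

```text
nose [40.7 -0.9  5.7] tail [-58.7  -0.8  39.6] pitch 0.328 yaw 4.0 roll 0.04 F along/up [-0.64 -0.48 -1.23] w 0.0446 t 7.98 [ 0.53152004 -0.10540055  0.21243252]
nose [40.6 -0.9  5.7] tail [-58.7  -0.8  39.5] pitch 0.328 yaw 4.0 roll 0.04 F along/up [ 0.36 -0.67 -0.47] w 0.0448 t 8.03 [ 0.53151824 -0.10538139  0.21237043]
nose [40.6 -0.8  5.6] tail [-58.8  -0.8  39.5] pitch 0.328 yaw 4.0 roll 0.03 F along/up [-0.15 -0.6  -2.14] w 0.0449 t 8.08 [ 0.53146836 -0.10535248  0.21230282]
nose [40.5 -0.8  5.5] tail [-58.9  -0.8  39.4] pitch 0.329 yaw 4.0 roll 0.03 F along/up [ 0.77 -0.07 -3.06] w 0.0447 t 8.13 [ 0.53141809 -0.10536017  0.21225218]
```

Emit:
jog_arm:
  plan:
    - {"dx": 0.7, "dy": -0.5, "dz": 1.9, "ax": 0, "ay": 0, "az": 0, "grip": 1}
    - {"dx": 0.6, "dy": -0.5, "dz": 1.9, "ax": 0, "ay": 0, "az": 0, "grip": 1}
    - {"dx": 0, "dy": 0, "dz": 0, "ax": 0, "ay": 0, "az": 0, "grip": 1}
    - {"dx": 1.9, "dy": 0, "dz": -0.65, "ax": 0, "ay": 0, "az": 0, "grip": 1}
    - {"dx": 1.9, "dy": 0, "dz": -0.65, "ax": 0, "ay": 0, "az": 0, "grip": 1}
    - {"dx": 1.9, "dy": 0, "dz": -0.65, "ax": 0, "ay": 0, "az": 0, "grip": 1}
    - {"dx": 1.9, "dy": 0, "dz": -0.65, "ax": 0, "ay": 0, "az": 0, "grip": 1}
    - {"dx": 0, "dy": 0, "dz": 0, "ax": 0, "ay": 0, "az": 0, "grip": 1}
    - {"dx": 0, "dy": 0, "dz": 0, "ax": 0, "ay": 0, "az": 0, "grip": 1}
    - {"dx": 0, "dy": 0, "dz": 0, "ax": 0, "ay": 0, "az": 0, "grip": 1}

```text
clock: 8.97
position: [0.5391, -0.1037, 0.2076]
ee_rot: [0.006, 0.986, 0.035, -0.164]
contact_force: [0.0, 0.2, -2.4]
width: 0.0447
gripper_force: 72.2
```

```bash
cat > n.py <<'E'
from h import *
F=[]
for i in range(4): imaging.get_image('wrist');s=sensors.get_state()['contact_force'];F.append([s[:2]@X,s[:2]@Y,s[2]])
nose();print('Fmean',np.round(np.mean(F,0),2))
E
python3 n.py
```

```text
nose [48.   0.3  0.9] tail [-51.4   0.4  35. ] pitch 0.33 yaw 4.01 roll 0.0 F along/up [-0.58  0.9  -1.46] w 0.0448 t 9.17 [ 0.53906638 -0.10373508  0.20765602]
Fmean [-0.18  0.14 -1.16]
```

Emit:
jog_arm:
  plan:
    - {"dx": 1.2, "dy": 0, "dz": -0.45, "ax": 0, "ay": 0, "az": 0, "grip": 1}
    - {"dx": 1.2, "dy": 0, "dz": -0.45, "ax": 0, "ay": 0, "az": 0, "grip": 1}
    - {"dx": 1.2, "dy": 0, "dz": -0.45, "ax": 0, "ay": 0, "az": 0, "grip": 1}
    - {"dx": 1.2, "dy": 0, "dz": -0.4, "ax": 0, "ay": 0, "az": 0, "grip": 1}
    - {"dx": 0, "dy": 0, "dz": 0, "ax": 0, "ay": 0, "az": 0, "grip": 1}
    - {"dx": 0, "dy": 0, "dz": 0, "ax": 0, "ay": 0, "az": 0, "grip": 1}

```text
clock: 9.67
position: [0.5444, -0.1034, 0.2077]
ee_rot: [0.006, 0.986, 0.035, -0.164]
contact_force: [0.7, 0.2, -1.6]
width: 0.0445
gripper_force: 72.2
```

```bash
python3 n.py
```

```text
nose [53.1  0.3  1. ] tail [-46.2   0.4  35. ] pitch 0.33 yaw 4.01 roll 0.0 F along/up [-0.49 -0.21 -1.03] w 0.0444 t 9.87 [ 0.54420008 -0.10337173  0.20771256]
Fmean [-0.13  0.01 -1.04]
```

Emit:
jog_arm:
  plan:
    - {"dx": 0.9, "dy": 0, "dz": -0.3, "ax": 0, "ay": 0, "az": 0, "grip": 1}
    - {"dx": 0.9, "dy": 0, "dz": -0.3, "ax": 0, "ay": 0, "az": 0, "grip": 1}
    - {"dx": 0, "dy": 0, "dz": 0, "ax": 0, "ay": 0, "az": 0, "grip": 1}
    - {"dx": 0, "dy": 0, "dz": 0, "ax": 0, "ay": 0, "az": 0, "grip": 1}

```text
clock: 10.2
position: [0.5462, -0.1033, 0.2077]
ee_rot: [0.006, 0.986, 0.035, -0.164]
contact_force: [0.1, -0.3, -1.2]
width: 0.045
gripper_force: 72.2
```

```bash
python3 n.py
```

```text
nose [55.1  0.3  1. ] tail [-44.3   0.4  35. ] pitch 0.33 yaw 4.01 roll 0.0 F along/up [ 0.5  -0.17 -1.67] w 0.0448 t 10.4 [ 0.54612155 -0.10325213  0.20771661]
Fmean [-0.12 -0.03 -1.53]
```

Emit:
jog_arm:
  plan:
    - {"dx": 0.5, "dy": 0, "dz": -0.17, "ax": 0, "ay": 0, "az": 0, "grip": 1}
    - {"dx": 0.5, "dy": 0, "dz": -0.17, "ax": 0, "ay": 0, "az": 0, "grip": 1}
    - {"dx": 0, "dy": 0, "dz": 0, "ax": 0, "ay": 0, "az": 0, "grip": 1}
    - {"dx": 0, "dy": 0, "dz": 0, "ax": 0, "ay": 0, "az": 0, "grip": 1}

```text
clock: 10.73
position: [0.5472, -0.1032, 0.2077]
ee_rot: [0.006, 0.986, 0.035, -0.164]
contact_force: [-0.3, 0.0, -1.5]
width: 0.0448
gripper_force: 72.2
```

```bash
python3 n.py
```

```text
nose [56.2  0.3  1. ] tail [-43.2   0.4  35. ] pitch 0.33 yaw 4.01 roll 0.0 F along/up [ 0.12 -0.31 -1.62] w 0.0446 t 10.93 [ 0.54719917 -0.10317399  0.20770781]
Fmean [-0.22  0.32 -1.82]
```

Emit:
jog_arm:
  plan:
    - {"dx": 0.5, "dy": 0, "dz": -0.17, "ax": 0, "ay": 0, "az": 0, "grip": 1}
    - {"dx": 0.5, "dy": 0, "dz": -0.17, "ax": 0, "ay": 0, "az": 0, "grip": 1}
    - {"dx": 0, "dy": 0, "dz": 0, "ax": 0, "ay": 0, "az": 0, "grip": 1}
    - {"dx": 0, "dy": 0, "dz": 0, "ax": 0, "ay": 0, "az": 0, "grip": 1}

```text
clock: 11.27
position: [0.5479, -0.1031, 0.2076]
ee_rot: [0.006, 0.986, 0.035, -0.165]
contact_force: [-1.8, -0.6, -1.1]
width: 0.0448
gripper_force: 72.2
```

```bash
python3 n.py
```

```text
nose [56.8  0.3  0.9] tail [-42.5   0.4  35. ] pitch 0.331 yaw 4.01 roll -0.0 F along/up [-1.89 -1.24 -1.93] w 0.0447 t 11.47 [ 0.54802692 -0.10309906  0.207668  ]
Fmean [-2.38 -0.84 -1.41]
```

Emit:
jog_arm:
  plan:
    - {"dx": 0.5, "dy": 0, "dz": -0.17, "ax": 0, "ay": 0, "az": 0, "grip": 1}
    - {"dx": 0.5, "dy": 0, "dz": -0.17, "ax": 0, "ay": 0, "az": 0, "grip": 1}
    - {"dx": 0, "dy": 0, "dz": 0, "ax": 0, "ay": 0, "az": 0, "grip": 1}
    - {"dx": -4.55, "dy": 0, "dz": 1.8, "ax": 0, "ay": 0.25, "az": 0, "grip": 1}
    - {"dx": -4.55, "dy": 0, "dz": 1.8, "ax": 0, "ay": 0.25, "az": 0, "grip": 1}
    - {"dx": -4.55, "dy": 0, "dz": 1.8, "ax": 0, "ay": 0.25, "az": 0, "grip": 1}
    - {"dx": 0, "dy": 0, "dz": 0, "ax": 0, "ay": 0, "az": 0, "grip": 1}
    - {"dx": 0, "dy": 0, "dz": 0, "ax": 0, "ay": 0, "az": 0, "grip": 1}
    - {"dx": 0, "dy": 0, "dz": 0, "ax": 0, "ay": 0, "az": 0, "grip": 1}

```text
clock: 12.22
position: [0.5349, -0.104, 0.2067]
ee_rot: [0.004, 0.991, 0.035, -0.126]
contact_force: [-3.1, 0.3, 0.6]
width: 0.0448
gripper_force: 72.1
```

```bash
python3 n.py
```

```text
nose [58.5  0.4  1. ] tail [-43.2   0.4  27.1] pitch 0.252 yaw 4.02 roll 0.0 F along/up [-2.72  0.94 -0.5 ] w 0.0448 t 12.42 [ 0.53496595 -0.10399217  0.20666212]
Fmean [-3.04  0.42  0.13]
```

Emit:
jog_arm:
  plan:
    - {"dx": 0.7, "dy": 0.1, "dz": -0.2, "ax": 0, "ay": 0, "az": 0, "grip": 1}
    - {"dx": 0.7, "dy": 0.1, "dz": -0.2, "ax": 0, "ay": 0, "az": 0, "grip": 1}
    - {"dx": -4.6, "dy": 0, "dz": 1.8, "ax": 0, "ay": 0.25, "az": 0, "grip": 1}
    - {"dx": -4.6, "dy": 0, "dz": 1.8, "ax": 0, "ay": 0.25, "az": 0, "grip": 1}
    - {"dx": 0, "dy": 0, "dz": 0, "ax": 0, "ay": 0, "az": 0, "grip": 1}
    - {"dx": 0, "dy": 0, "dz": 0, "ax": 0, "ay": 0, "az": 0, "grip": 1}

```text
clock: 12.92
position: [0.5262, -0.1047, 0.2053]
ee_rot: [0.003, 0.994, 0.035, -0.1]
contact_force: [-2.2, 1.2, -0.5]
width: 0.0447
gripper_force: 72.2
```

```bash
python3 n.py
```

```text
nose [59.7  0.3  0.9] tail [-43.2   0.4  21.7] pitch 0.2 yaw 4.02 roll -0.02 F along/up [-3.54  2.36  0.92] w 0.0446 t 13.12 [ 0.52658983 -0.10469259  0.20524918]
Fmean [-3.86  1.42  0.46]
```

Emit:
jog_arm:
  plan:
    - {"dx": -4.5, "dy": -0.2, "dz": 1.8, "ax": 0, "ay": 0.25, "az": 0, "grip": 1}
    - {"dx": -4.5, "dy": -0.1, "dz": 1.8, "ax": 0, "ay": 0.25, "az": 0, "grip": 1}
    - {"dx": -4.5, "dy": 0, "dz": 1.8, "ax": 0, "ay": 0.25, "az": 0, "grip": 1}
    - {"dx": 0, "dy": 0, "dz": 0, "ax": 0, "ay": 0, "az": 0, "grip": 1}
    - {"dx": 0, "dy": 0, "dz": 0, "ax": 0, "ay": 0, "az": 0, "grip": 1}

```text
clock: 13.53
position: [0.513, -0.1056, 0.2027]
ee_rot: [0.002, 0.998, 0.035, -0.059]
contact_force: [-0.8, 1.5, -0.1]
width: 0.0446
gripper_force: 72.2
```

```bash
python3 n.py
```

```text
nose [60.7  0.2  1.2] tail [-43.5   0.3  13.8] pitch 0.12 yaw 4.01 roll 0.02 F along/up [-1.18  0.99  2.57] w 0.045 t 13.73 [ 0.51299797 -0.10560476  0.20258603]
Fmean [-1.43  1.    1.51]
```

Emit:
jog_arm:
  grip_force: 110
  plan:
    - {"dx": 0, "dy": 0, "dz": 0, "ax": 0, "ay": 0, "az": 0, "grip": 1}
    - {"dx": -4.6, "dy": -0.1, "dz": 1.8, "ax": 0, "ay": 0.25, "az": 0, "grip": 1}
    - {"dx": -4.6, "dy": -0.1, "dz": 1.8, "ax": 0, "ay": 0.25, "az": 0, "grip": 1}
    - {"dx": 0, "dy": 0, "dz": 0, "ax": 0, "ay": 0, "az": 0, "grip": 1}
    - {"dx": 0, "dy": 0, "dz": 0, "ax": 0, "ay": 0, "az": 0, "grip": 1}

```text
clock: 14.15
position: [0.5036, -0.1063, 0.1998]
ee_rot: [0.002, 0.999, 0.035, -0.033]
contact_force: [1.2, -0.4, -3.9]
width: 0.044
gripper_force: 112.5
```

```bash
python3 n.py
```

```text
nose [60.7  0.1  1. ] tail [-44.    0.2   8. ] pitch 0.067 yaw 4.02 roll 0.05 F along/up [ 2.54 -1.3  -4.09] w 0.0435 t 14.35 [ 0.50356432 -0.10629179  0.19973756]
Fmean [ 1.95 -0.57 -3.22]
```

Emit:
jog_arm:
  plan:
    - {"dx": -4.6, "dy": 0, "dz": 2, "ax": 0, "ay": 0.25, "az": 0, "grip": 1}
    - {"dx": -4.6, "dy": 0, "dz": 2, "ax": 0, "ay": 0.25, "az": 0, "grip": 1}
    - {"dx": 0, "dy": 0, "dz": 0, "ax": 0, "ay": 0, "az": 0, "grip": 1}
    - {"dx": 0, "dy": 0, "dz": 0, "ax": 0, "ay": 0, "az": 0, "grip": 1}

```text
clock: 14.68
position: [0.494, -0.1069, 0.1966]
ee_rot: [0.001, 0.999, 0.035, -0.007]
contact_force: [2.3, 0.2, -2.5]
width: 0.0434
gripper_force: 112.6
```

```bash
python3 n.py
```

```text
nose [60.4  0.3  0.9] tail [-44.6   0.3   2.4] pitch 0.015 yaw 4.02 roll 0.04 F along/up [ 2.22 -0.48 -0.05] w 0.044 t 14.88 [ 0.49404257 -0.10684322  0.19652997]
Fmean [ 2.72 -0.6  -0.77]
```

Emit:
jog_arm:
  plan:
    - {"dx": 0.5, "dy": 0, "dz": 0, "ax": 0, "ay": 0, "az": 0, "grip": 1}
    - {"dx": -2.5, "dy": 0, "dz": 1.8, "ax": 0, "ay": 0.15, "az": 0, "grip": 1}
    - {"dx": 0, "dy": 0, "dz": 0.7, "ax": 0, "ay": 0, "az": 0, "grip": 1}
    - {"dx": 0, "dy": 0, "dz": 0, "ax": 0, "ay": 0, "az": 0, "grip": 1}
    - {"dx": 0, "dy": 0, "dz": 0, "ax": 0, "ay": 0, "az": 0, "grip": 1}

```text
clock: 15.3
position: [0.4916, -0.107, 0.1956]
ee_rot: [0.0, 0.999, 0.035, 0.001]
contact_force: [0.1, -0.5, 12.1]
width: 0.0439
gripper_force: 114.9
```

```bash
python3 n.py
python3 - <<'E'
from h import *
d=shot('wrist','w7.png')
E
```

```text
nose [60.9  0.2  1. ] tail [-44.1   0.3   0.8] pitch -0.002 yaw 4.01 roll 0.06 F along/up [ 0.69 -0.23 13.45] w 0.044 t 15.5 [ 0.4915803  -0.10699086  0.19559306]
Fmean [-0.26 -0.54 13.39]
```

Emit:
jog_arm:
  grip_force: 40
  plan:
    - {"dx": 0, "dy": 0, "dz": -0.7, "ax": 0, "ay": 0, "az": 0, "grip": 1}
    - {"dx": 0, "dy": 0, "dz": 0, "ax": 0, "ay": 0, "az": 0, "grip": 1}
    - {"dx": 0, "dy": 0, "dz": 0, "ax": 0, "ay": 0, "az": 0, "grip": 0.25}
    - {"dx": 0, "dy": 0, "dz": 0, "ax": 0, "ay": 0, "az": 0, "grip": 0.25}
    - {"dx": 0, "dy": 0, "dz": 0, "ax": 0, "ay": 0, "az": 0, "grip": 0.25}
    - {"dx": 0, "dy": 0, "dz": -5, "ax": 0, "ay": 0, "az": 0, "grip": 0.25}
    - {"dx": 0, "dy": 0, "dz": -20, "ax": 0, "ay": 0, "az": 0, "grip": 0.25}
    - {"dx": 0, "dy": 0, "dz": -30, "ax": 0, "ay": 0, "az": 0, "grip": 0.25}
    - {"dx": 0, "dy": 0, "dz": -30, "ax": 0, "ay": 0, "az": 0, "grip": 0.25}
    - {"dx": -10, "dy": 0, "dz": -25, "ax": 0, "ay": 0, "az": 0, "grip": 0.25}
    - {"dx": 0, "dy": 0, "dz": 0, "ax": 0, "ay": 0, "az": 0, "grip": 0.25}
    - {"dx": 0, "dy": 0, "dz": 0, "ax": 0, "ay": 0, "az": 0, "grip": 0.25}

```text
clock: 16.55
position: [0.4812, -0.1074, 0.3059]
ee_rot: [0.001, 0.999, 0.035, 0.001]
contact_force: [-0.3, 0.1, -0.2]
width: 0.0642
gripper_force: 0.0
```

Run:
```python
from h import *
import pickle
d=shot('wrist','w8.png');pickle.dump(d,open('w8.pkl','wb'));p,R,s=tool();print(p,s['width'],s['contact_force'])
im=d['image']
def hf(P): q=P[:2]*1000-HC;return np.round([q@X+6.3,q@Y],1)
for n,lo,hi,z in[('grn',(45,120,60),(75,255,255),.046),('latch',(9,170,120),(18,255,255),.043)]:
    for c in blobs(im,lo,hi,(170,60,350,330),60)[:3]:
        P=proj(d,c,z);print(n,cv2.contourArea(c),np.round(c.reshape(-1,2).mean(0)),rect(P),hf(P.mean(0)),hf(P.max(0)),hf(P.min(0)))
cv2.imwrite('pics/w8b.png',cv2.resize(cv2.imread('pics/w8.png')[90:290,165:365],None,fx=3,fy=3,interpolation=cv2.INTER_CUBIC))
```

```text
[ 0.480909   -0.10733624  0.30457242] 0.0643167584480674 [ 0.04877954  0.48812859 -0.42758728]
grn 1280.0 [253.  84.] (array([570. , -99.4]), array([16.7, 52.7]), 3.1) [73.   1.8] [84.3 27.8] [ 61.8 -23.8]
grn 509.0 [256. 152.] (array([ 516.5, -105.7]), array([20.3, 20.3]), 48.7) [19.4 -0.2] [30.5  9.3] [ 8.1 -9.8]
latch 95.0 [254. 226.] (array([ 450.5, -109. ]), array([ 6.8, 16.6]), 4.6) [-46.2   1.3] [-42.4   9.1] [-51.4  -7.1]
latch 84.5 [191. 309.] (array([347.2, -48.2]), array([23.5,  8.3]), 1.2) [-145.7   68.1] [-133.4   72.2] [-157.5   65.6]
```

View pics/w8b.png

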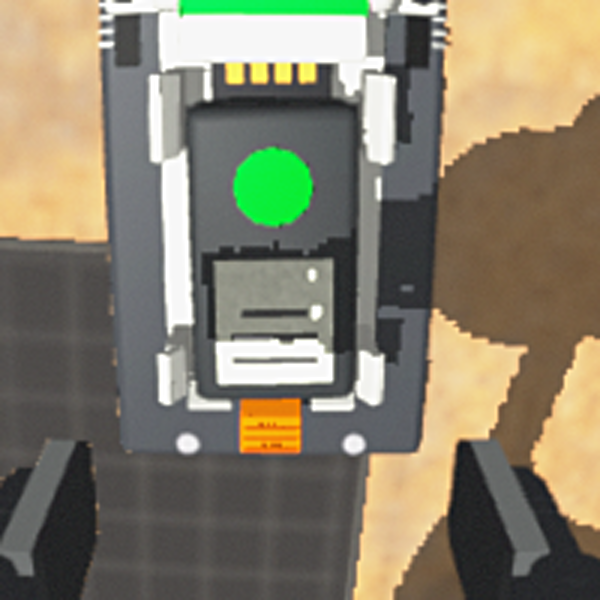

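The crop shows the green pack flat on the deck, nose under the lip (brass at (272,72)). The orange latch at (270,425) butts up to the heel. I'll check the latch's front edge against the earlier empty picture.

Run:
```python
from h import *
import pickle
for f,roi in(('w3.pkl',(245,215,290,262)),('w8.pkl',(235,215,275,250))):
    d=pickle.load(open(f,'rb'));im=d['image']
    for c in blobs(im,(5,130,60),(20,255,255),roi,20)[:2]:
        b=c.reshape(-1,2);top=b[b[:,1]<=b[:,1].min()+1].mean(0);bot=b[b[:,1]>=b[:,1].max()-1].mean(0)
        for n,q in(('front',top),('back',bot)):
            print(f,n,q,[round(float((onz(d,q[0],q[1],z,True)[:2]*1000-HC)@X+6.3),1) for z in(.031,.043)])
```

```text
w3.pkl front [265.5        229.27777778] [-44.2, -38.1]
w3.pkl back [264.05882353 250.35294118] [-67.5, -60.3]
w8.pkl front [255.         223.08695652] [-49.3, -43.6]
w8.pkl back [254.5        239.90909091] [-66.8, -60.2]
```

Emit:
jog_arm:
  plan:
    - {"dx": 7, "dy": -20, "dz": 0, "ax": 0, "ay": 0, "az": 0, "grip": 0.25}
    - {"dx": 12, "dy": -36, "dz": 0, "ax": 0, "ay": 0, "az": 0, "grip": 0.25}
    - {"dx": 13, "dy": -40, "dz": 0, "ax": 0, "ay": 0, "az": 0, "grip": 0.25}
    - {"dx": 13, "dy": -40, "dz": 0, "ax": 0, "ay": 0, "az": 0, "grip": 0.25}
    - {"dx": 12, "dy": -36, "dz": 0, "ax": 0, "ay": 0, "az": 0, "grip": 0.25}
    - {"dx": 9, "dy": -29, "dz": 0, "ax": 0, "ay": 0, "az": 0, "grip": 0.25}
    - {"dx": 5, "dy": -16, "dz": 10, "ax": 0, "ay": 0, "az": 0, "grip": 0.25}
    - {"dx": 0, "dy": 0, "dz": 20, "ax": 0, "ay": 0, "az": -0.6, "grip": 0.25}
    - {"dx": 0, "dy": 0, "dz": 25, "ax": 0, "ay": 0, "az": -0.58, "grip": 0.25}
    - {"dx": 0, "dy": 0, "dz": 20, "ax": 0, "ay": 0, "az": 0, "grip": 0.25}
    - {"dx": 0, "dy": 0, "dz": 0, "ax": 0, "ay": 0, "az": 0, "grip": 0.25}
    - {"dx": 0, "dy": 0, "dz": 0, "ax": 0, "ay": 0, "az": 0, "grip": 0.25}

```text
clock: 17.6
position: [0.5359, 0.1132, 0.2272]
ee_rot: [-0.0, 0.995, 0.097, -0.003]
contact_force: [-0.3, 0.2, 1.0]
width: 0.064
gripper_force: 0.0
```

Run:
```python
from h import *
d=shot('wrist','w9.png');p,R,s=tool();print(p,np.degrees(np.arctan2(R[1,0],R[0,0])))
for c in blobs(d['image'],(0,150,80),(8,255,255),(180,80,350,330),60)[:2]:
    P=proj(d,c,.029);print(np.round(c.reshape(-1,2).mean(0)),rect(P),rect(hand(d,c,p[2]-.029)*1e-3))
```

```text
[0.5366999  0.11317661 0.22869429] 11.080071855848566
[256. 197.] (array([555.3, 116.8]), array([20.6, 20.4]), 86.4) (array([19.4,  0. ]), array([20.4, 20.6]), 14.7)
```

Centred (tag dead ahead at y=0). Descending 50 mm, gripping and lifting.

Emit:
jog_arm:
  grip_force: 70
  plan:
    - {"dx": 0, "dy": 0, "dz": 22, "ax": 0, "ay": 0, "az": 0, "grip": 0.25}
    - {"dx": 0, "dy": 0, "dz": 15, "ax": 0, "ay": 0, "az": 0, "grip": 0.25}
    - {"dx": 0, "dy": 0, "dz": 8, "ax": 0, "ay": 0, "az": 0, "grip": 0.25}
    - {"dx": 0, "dy": 0, "dz": 4, "ax": 0, "ay": 0, "az": 0, "grip": 0.25}
    - {"dx": 0, "dy": 0, "dz": 0, "ax": 0, "ay": 0, "az": 0, "grip": 0.25}
    - {"dx": 0, "dy": 0, "dz": 0, "ax": 0, "ay": 0, "az": 0, "grip": 1}
    - {"dx": 0, "dy": 0, "dz": 0, "ax": 0, "ay": 0, "az": 0, "grip": 1}
    - {"dx": 0, "dy": 0, "dz": 0, "ax": 0, "ay": 0, "az": 0, "grip": 1}
    - {"dx": 0, "dy": 0, "dz": 0, "ax": 0, "ay": 0, "az": 0, "grip": 1}
    - {"dx": 0, "dy": 0, "dz": 0, "ax": 0, "ay": 0, "az": 0, "grip": 1}

```text
clock: 18.48
position: [0.5374, 0.1132, 0.1818]
ee_rot: [0.0, 0.995, 0.097, 0.001]
contact_force: [-0.2, -0.2, 7.0]
width: 0.0445
gripper_force: 73.1
```

Emit:
jog_arm:
  plan:
    - {"dx": 0, "dy": 0, "dz": -10, "ax": 0, "ay": 0, "az": 0, "grip": 1}
    - {"dx": 0, "dy": 0, "dz": -25, "ax": 0, "ay": 0, "az": 0, "grip": 1}
    - {"dx": 0, "dy": 0, "dz": -30, "ax": 0, "ay": 0, "az": 0, "grip": 1}
    - {"dx": 0, "dy": 0, "dz": -30, "ax": 0, "ay": 0, "az": 0, "grip": 1}
    - {"dx": 0, "dy": 0, "dz": -20, "ax": 0, "ay": 0, "az": 0, "grip": 1}
    - {"dx": 0, "dy": 0, "dz": 0, "ax": 0, "ay": 0, "az": 0.8, "grip": 1}
    - {"dx": 0, "dy": 0, "dz": 0, "ax": 0, "ay": 0, "az": 0.77, "grip": 1}
    - {"dx": 0, "dy": 0, "dz": 0, "ax": 0, "ay": 0, "az": 0, "grip": 1}
    - {"dx": 0, "dy": 0, "dz": 0, "ax": 0, "ay": 0, "az": 0, "grip": 1}

```text
clock: 19.23
position: [0.5363, 0.1132, 0.2957]
ee_rot: [0.0, 1.0, 0.016, -0.0]
contact_force: [-0.5, 0.3, -1.3]
width: 0.0441
gripper_force: 72.3
```

Run:
```python
from h import *
d=shot('wrist');p,R,s=tool();y=np.degrees(np.arctan2(R[1,0],R[0,0]));print(p,y,s['width'],s['gripper_force'])
for c in blobs(d['image'],(0,150,80),(8,255,255),(180,80,350,330),60)[:2]: print(rect(hand(d,c,.149)*1e-3))
D=np.array([496.,-293])-p[:2]*1000;a=np.deg2rad(1.65);print('dx,dy',D@[np.cos(a),np.sin(a)],D@[np.sin(a),-np.cos(a)])
```

```text
[0.53639995 0.11316876 0.29540095] 1.78334038930083 0.044723754134805914 72.3210060596466
(array([20. , -0.1]), array([19.7, 19.9]), 45.3)
dx,dy -52.07840474288217 404.83707542840153
```

Emit:
jog_arm:
  plan:
    - {"dx": -2, "dy": 20, "dz": 0, "ax": 0, "ay": 0, "az": 0, "grip": 1}
    - {"dx": -5, "dy": 37, "dz": 0, "ax": 0, "ay": 0, "az": 0, "grip": 1}
    - {"dx": -5, "dy": 37, "dz": 0, "ax": 0, "ay": 0, "az": 0, "grip": 1}
    - {"dx": -5, "dy": 37, "dz": 0, "ax": 0, "ay": 0, "az": 0, "grip": 1}
    - {"dx": -5, "dy": 37, "dz": 0, "ax": 0, "ay": 0, "az": 0, "grip": 1}
    - {"dx": -5, "dy": 37, "dz": 0, "ax": 0, "ay": 0, "az": 0, "grip": 1}
    - {"dx": -5, "dy": 37, "dz": 0, "ax": 0, "ay": 0, "az": 0, "grip": 1}
    - {"dx": -5, "dy": 37, "dz": 0, "ax": 0, "ay": 0, "az": 0, "grip": 1}
    - {"dx": -5, "dy": 37, "dz": 0, "ax": 0, "ay": 0, "az": 0, "grip": 1}
    - {"dx": -5, "dy": 37, "dz": 0, "ax": 0, "ay": 0, "az": 0, "grip": 1}
    - {"dx": -3.5, "dy": 37, "dz": 0, "ax": 0, "ay": 0, "az": 0, "grip": 1}
    - {"dx": -2, "dy": 15, "dz": 20, "ax": 0, "ay": 0, "az": 0, "grip": 1}
    - {"dx": 0, "dy": 0, "dz": 25, "ax": 0, "ay": 0, "az": 0, "grip": 1}
    - {"dx": 0, "dy": 0, "dz": 0, "ax": 0, "ay": 0, "az": 0, "grip": 1}
    - {"dx": 0, "dy": 0, "dz": 0, "ax": 0, "ay": 0, "az": 0, "grip": 1}
    - {"dx": 0, "dy": 0, "dz": 0, "ax": 0, "ay": 0, "az": 0, "grip": 1}

```text
clock: 20.62
position: [0.4963, -0.2928, 0.2509]
ee_rot: [-0.0, 1.0, 0.015, -0.0]
contact_force: [0.3, 0.9, -2.0]
width: 0.0448
gripper_force: 72.3
```

Run:
```python
from h import *
d=shot('wrist','w10.png');p,R,s=tool();print(p,np.degrees(np.arctan2(R[1,0],R[0,0])),s['width'])
C=np.array([496,-293.]);a=np.deg2rad(1.65)
for c in blobs(d['image'],(0,150,60),(8,255,255),None,150)[:3]:
    P=proj(d,c,.006);print(cv2.contourArea(c),np.round(c.reshape(-1,2).mean(0)),rect(P),P.max(0)[:2]*1000,P.min(0)[:2]*1000)
cv2.imwrite('pics/w10b.png',cv2.resize(cv2.imread('pics/w10.png')[30:260,140:370],None,fx=2.6,fy=2.6,interpolation=cv2.INTER_CUBIC))
```

```text
[ 0.4966525  -0.2927784   0.25157837] 1.7546416410078889 0.044445305816032094
7359.5 [257. 168.] (array([ 511.4, -292.5]), array([103.5,  98.9]), 1.7) [ 564.47310368 -242.14843127] [ 458.23951639 -343.36481027]
1282.0 [256. 236.] (array([ 464.8, -293.7]), array([35.6, 35.7]), 49.2) [ 482.99195747 -275.32245954] [ 446.70839738 -312.01659325]
```

Emit:
jog_arm:
  plan:
    - {"dx": 0, "dy": 0, "dz": 15, "ax": 0, "ay": 0, "az": 0, "grip": 1}
    - {"dx": 0, "dy": 0, "dz": 18, "ax": 0, "ay": 0, "az": 0, "grip": 1}
    - {"dx": 0, "dy": 0, "dz": 12, "ax": 0, "ay": 0, "az": 0, "grip": 1}
    - {"dx": 0, "dy": 0, "dz": 8, "ax": 0, "ay": 0, "az": 0, "grip": 1}
    - {"dx": 0, "dy": 0, "dz": 4, "ax": 0, "ay": 0, "az": 0, "grip": 1}
    - {"dx": 0, "dy": 0, "dz": 3, "ax": 0, "ay": 0, "az": 0, "grip": 1}
    - {"dx": 0, "dy": 0, "dz": 2, "ax": 0, "ay": 0, "az": 0, "grip": 1}
    - {"dx": 0, "dy": 0, "dz": 0, "ax": 0, "ay": 0, "az": 0, "grip": 1}
    - {"dx": 0, "dy": 0, "dz": 0, "ax": 0, "ay": 0, "az": 0, "grip": 1}

```text
clock: 21.42
position: [0.4964, -0.2933, 0.1891]
ee_rot: [0.0, 1.0, 0.015, 0.0]
contact_force: [-0.5, -0.5, -1.2]
width: 0.0446
gripper_force: 72.4
```

Emit:
jog_arm:
  plan:
    - {"dx": 0, "dy": 0, "dz": 1, "ax": 0, "ay": 0, "az": 0, "grip": 1}
    - {"dx": 0, "dy": 0, "dz": 1, "ax": 0, "ay": 0, "az": 0, "grip": 1}
    - {"dx": 0, "dy": 0, "dz": 1, "ax": 0, "ay": 0, "az": 0, "grip": 1}
    - {"dx": 0, "dy": 0, "dz": 1, "ax": 0, "ay": 0, "az": 0, "grip": 1}
    - {"dx": 0, "dy": 0, "dz": 0, "ax": 0, "ay": 0, "az": 0, "grip": 1}
    - {"dx": 0, "dy": 0, "dz": 0, "ax": 0, "ay": 0, "az": 0, "grip": 1}

```text
clock: 21.92
position: [0.4961, -0.2933, 0.1849]
ee_rot: [0.0, 1.0, 0.015, 0.0]
contact_force: [-1.0, 0.6, 2.4]
width: 0.0446
gripper_force: 72.7
```

Floor contact came at the predicted height. Releasing and rising.

Emit:
jog_arm:
  plan:
    - {"dx": 0, "dy": 0, "dz": 0, "ax": 0, "ay": 0, "az": 0, "grip": 0.25}
    - {"dx": 0, "dy": 0, "dz": 0, "ax": 0, "ay": 0, "az": 0, "grip": 0.25}
    - {"dx": 0, "dy": 0, "dz": 0, "ax": 0, "ay": 0, "az": 0, "grip": 0.25}
    - {"dx": 0, "dy": 0, "dz": -5, "ax": 0, "ay": 0, "az": 0, "grip": 0.25}
    - {"dx": 0, "dy": 0, "dz": -20, "ax": 0, "ay": 0, "az": 0, "grip": 0.25}
    - {"dx": 0, "dy": 0, "dz": -30, "ax": 0, "ay": 0, "az": 0, "grip": 0.25}
    - {"dx": 0, "dy": 0, "dz": -30, "ax": 0, "ay": 0, "az": 0, "grip": 0.25}
    - {"dx": 0, "dy": 0, "dz": -30, "ax": 0, "ay": 0, "az": 0, "grip": 0.25}
    - {"dx": 0, "dy": 0, "dz": 0, "ax": 0, "ay": 0, "az": 0, "grip": 0.25}
    - {"dx": 0, "dy": 0, "dz": 0, "ax": 0, "ay": 0, "az": 0, "grip": 0.25}

```text
clock: 22.75
position: [0.4966, -0.2935, 0.302]
ee_rot: [0.002, 1.0, 0.015, 0.002]
contact_force: [-0.4, -0.1, -0.6]
width: 0.0642
gripper_force: 0.0
```

Run:
```python
from h import *
d=shot('wrist','w11.png');p,R,s=tool();print(p,s['width'],s['contact_force'])
im=d['image'];a=np.deg2rad(1.65);C=np.array([496,-293.]);nx=np.array([np.cos(a),np.sin(a)]);ny=np.array([-nx[1],nx[0]])
for c in blobs(im,(0,150,60),(8,255,255),None,100)[:3]:
    z=.032 if cv2.contourArea(c)<900 else .006
    P=proj(d,c,z);print('red',cv2.contourArea(c),rect(P))
for c in blobs(im,(0,0,120),(180,60,255),(190,120,330,280),300)[:2]:
    P=proj(d,cv2.convexHull(c),.032);print('label',cv2.contourArea(c),rect(P))
for c in blobs(im,(45,120,60),(75,255,255),None,60)[:2]:
    P=proj(d,c,.046);print('green',cv2.contourArea(c),rect(P),np.round([(P.mean(0)[:2]*1000-HC)@X+6.3,(P.mean(0)[:2]*1000-HC)@Y],1))
```

```text
[ 0.49602198 -0.29307495  0.30026004] 0.06388108563573351 [-0.23597946  0.34449838 -0.03845797]
red 13614.5 (array([ 496.6, -293. ]), array([132.4,  98.9]), 1.8)
label 1315.5 (array([ 476.4, -294. ]), array([36.5, 33.3]), 1.6)
green 673.5 (array([ 570.6, -106.7]), array([17.1, 52.8]), 4.2) [73.1 -6.9]
green 261.0 (array([ 516.6, -104.6]), array([20.4, 20.6]), 1.0) [19.5  0.7]
```

```bash
python3 -c "
from rig import manip
print(manip.sign_off())"
```

```text
the job is handed in; nothing more can be done
None
```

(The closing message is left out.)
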